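# Press the dowel flush into a lever on the bench pin press

## Task

Slide the lever along the press bed until its round boss sits home in the vee under the ram, then press the black plunger head all the way down to its stop so that the ram drives the dowel flush into the boss. Let the plunger spring back up and slide the lever out towards the front of the bed, until the whole boss is clear of the press head, leaving it lying flat on the bed and the things standing round the press undisturbed.

Things in the scene. Friction and masses are not known exactly. Their poses are not given: they have to be found in the camera images.
- press: Grey C-frame pin press bolted to the desk, base 310 x 140 mm. Origin on the desk below the ram axis; +x to its column, -x to its open front. Steel bed plate: top at z = 22 mm, x = -208 to +24 mm, 112 mm wide. The head (52 mm barrel, overarm) overhangs the bed at z = 75 to 142 mm and reaches 26 mm in front of the axis; the column starts 55 mm behind it.
- press_nest (a point): Point on the bed surface (22 mm above the desk) under the ram axis. A dark 90 degree vee (two bars, 16 mm high) on the bed opens to the front and stops the boss exactly here: the lever origin belongs at this point when the boss is home.
- plunger_top (a point): Centre of the top of the black, slightly domed mushroom head (56 mm across) of the plunger, on the ram axis; 193 mm above the desk when up, 175 mm when fully down. It moves with the plunger.
- press_plunger (a joint): Travel of the sprung plunger: 0 up, 0.018 m when its head meets the barrel (stop). It springs back when let go. The spring takes 5 N at the start and 9 N at the stop; driving the dowel adds about 5 N. The ram (20 mm across) meets the dowel after about 6 mm of travel.
- lever: Loose aluminium lever lying on the bed, 155 mm long, 18 mm high, 0.33 kg. Origin: centre of the underside of its large round boss (54 mm diameter); +x points from the small eye to the boss, +z up. The eye (36 mm outside diameter, 20 mm hole) has its centre at x = -110 mm; a rib section 28 mm wide, 17 mm high joins the two.
- lever_eye (a point): Centre of the top of the small eye of the lever, 18 mm above the bed, a good place to take the lever (36 mm wide across).
- lever_pin (a joint): How far the steel dowel (16 mm diameter) in the middle of the boss has been driven in: 0 at the start, standing 12 mm proud of the boss; 0.012 m flush.
- dial_stand: Dial gauge on a magnetic stand, 200 mm tall, standing on the desk: leave it alone.
- oil_can: White oil bottle with a red spout, 146 mm tall, 47 mm across, standing on the desk: leave it alone.
- vee_block: Grey steel vee block, 50 x 50 x 35 mm, standing on the desk: leave it alone.
Mind the look-alikes: they are no part of the job. Of the things that look like the lever, the largest one is meant.

How it is judged:
By the outcome, as a careful person would: the job done as asked, in the order asked, and still so for the second after the job is handed in, with the robot touching nothing.
It also fails if it takes over 70 s, if anything falls off the work surface, if the arm or the gripper's body presses on something with over 40 N, if the wrist force passes 120 N, or if a joint passes its speed limit or range.

## Robot

A 6-joint arm with a two-finger parallel gripper is mounted at the origin on a cart in front of the work surface, level with it; the furniture and walls round the work are solid. World frame = base frame: x ahead of the robot, y to its left, z up, the work surface at z = 0. Lengths are in m, angles in degrees, forces in N, time in s.
With the tool pointing down it reaches from about 0.25 to 0.8 m from the base axis. Payload 3.9 kg.
Tool frame: the origin (TCP) lies at the very end of the fingers, on their centre line; the grasp point (between the pads) lies 19 mm behind it (bot.grip_point_offset is the distance from the TCP to the grasp point, in m); z points along the fingers, x is the direction in which the jaws open and shut, and the axes are right-handed (so a half turn about z gives the same grasp; the last joint's range is limited). The gripper opens to 85 mm and grips with 20 to 120 N. Pads are 22 mm wide; open, the fingers measure 114 mm over their backs; the gripper's body (76 mm by 85 mm) begins 54 mm behind the grasp point. The pads swing forward as they close: fully open they stand 13 mm farther back than shut.
Start: joints at [-64.687, 14.897, -7.913, 67.191, 0, 90], TCP at [0.224, -0.475, 0.231] pointing down, gripper open.
Joint ranges: [-159.42, 159.42], [-47.68, 98.78], [-73.54, 78.23], [-108.79, 121.32], [-90, 84.71], [-180, 180]. Speed limits (degrees/s): [147.25, 147.25, 180, 180, 180, 180].

## Interface

Orientations are given as [roll, pitch, yaw] about the fixed x, y, z axes, in that order (R = Rz(yaw) Ry(pitch) Rx(roll)).
In Python, from station import status, optics, workorder, bot gives the robot as it stands.
- The arm moves only by the tool play_rows, never from a script. Its argument "rows" is a list of rows, each an object with "gripper": the closure in counts, from 0 (fully open) to 255 (shut); "xyz": the shift along the tool's x, y, z in cm, a list of three; "rot": the turn, a rotation vector about the tool's x, y, z in rad, a list of three. In form: [{"gripper": gripper, "xyz": [x, y, z], "rot": [ax, ay, az]}, ...]. A call has 1 to 10 rows; each row is the pose to reach, as a shift and turn from the pose measured when the call began, along the tool's axes at that moment; what a row does not reach only later rows make up. A row lasts 1/12 s, in which the tool goes at most 41.7 mm and 7.16 degrees, less where a joint would pass 70% of its speed; a pose out of reach is approached as far as the arm can. A call with a gripper value outside its range is refused whole. The fingers move at their own pace and stop on an object; "newtons" is the grip in N (left out, the last holds). Time passes only in rows, so rows that repeat a pose let the fingers close. It gives the time, the measured TCP pose, the force and the opening at its end, in the units of the state.
- status.observe(): the state, without advancing time (a new reading comes with each control period).
- optics.get_image(name): name is "side" or "top"; returns the picture (384x512x3 uint8, red, green, blue); there is no depth.
- optics.get_calibration(name): a dict with "camera_matrix" (3x3 intrinsics, pixels), "rvec" (rotation vector, rad) and "tvec" (3), from world to camera coordinates, as OpenCV has them. Camera axes: x right, y down, z forward; pixel columns grow to the right and rows downward; lengths in m; the calibration is good to about 2 mm. A picture is of the moment at which its call begins. get_calibration takes no time and is no camera call.
- workorder.hand_in(): hands the job in, once; it reports no verdict.
The state is a dict: "t": time; "joints": joint angles; "joint_vel": joint speeds; "joint_torque": joint torques, N m; "tcp_pos": TCP position; "tool_rot": TCP orientation; "contact_force": force on the tool from outside, world axes, zero at the start; "wrist_torque": the same for the moment, N m; "grip_width": finger opening in m.
Only numpy, scipy, OpenCV 4.12 (cv2) and the standard library are available. Lean on these libraries where they do the work, as an engineer would, in place of code of your own. Each camera call takes 0.05 s, during which the arm holds its last target. There are 200 camera calls.

## Working session

There is one attempt and no reset: what is moved stays moved. The work goes in short steps, Python scripts to look and compute and a tool call to move; the robot and the scene stay as the last step left them, time stands still between calls to the robot, and variables do not carry over. Pictures are saved under pics/ and viewed, about 8 in all and at most 12, crops included, and the job is handed in when it is done.

Besides the shell and the picture viewer there is one more tool, called after "Request:" by a JSON object that holds its "api" and its "payload", one argument or row to a line. play_rows: Moves the arm, as the interface text tells. Its arguments: {"type":"object","properties":{"rows":{"type":"array","items":{"type":"object","properties":{"gripper":{"type":"number"},"xyz":{"type":"array","items":{"type":"number"}},"rot":{"type":"array","items":{"type":"number"}}}}},"newtons":{"type":"number"}},"required":["rows"]}

```bash
mkdir -p pics; ls
python3 - <<'E'
from station import status, optics, bot
import cv2,numpy as np
s=status.observe(); print(s)
for n in("top","side"):
    im=optics.get_image(n); cv2.imwrite(f"pics/{n}0.png",im[:,:,::-1]); c=optics.get_calibration(n)
    R=cv2.Rodrigues(np.array(c["rvec"]))[0]; print(n,c["camera_matrix"],"pos",-R.T@np.array(c["tvec"]).ravel())
E
```

```text
pics
{'t': 0.0, 'joints': array([-6.46873623e+01,  1.49377073e+01, -7.98632226e+00,  6.71922583e+01,
       -1.09170091e-03,  9.00023364e+01]), 'joint_vel': array([ 0.05861475,  0.05846487,  0.01324117, -0.09560804, -0.05434848,
       -0.0885533 ]), 'joint_torque': array([-9.98260862e-05, -4.05676281e+01,  2.53924674e+01,  1.86865311e-02,
       -1.29156970e-04, -5.94356649e-06]), 'tcp_pos': array([ 0.22416214, -0.47396236,  0.23044315]), 'tool_rot': array([ 1.79998904e+02,  1.16287842e-01, -6.46896987e+01]), 'contact_force': array([-0.41734354, -0.00413876, -0.43275852]), 'wrist_torque': array([-0.02164249, -0.02528649,  0.03501777]), 'grip_width': 0.08565780293610055}
top [[409.826464     0.         251.21094694]
 [  0.         409.826464   196.31352425]
 [  0.           0.           1.        ]] pos [0.39296172 0.05277618 1.45549648]
side [[419.01614827   0.         255.39233753]
 [  0.         419.01614827 196.65070512]
 [  0.           0.           1.        ]] pos [-0.19988978 -0.92780439  0.59112258]
```

View pics/top0.png

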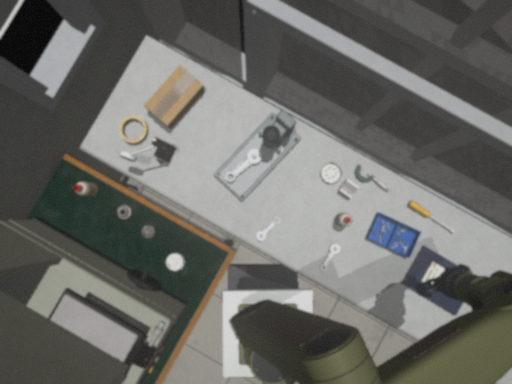

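View pics/side0.png

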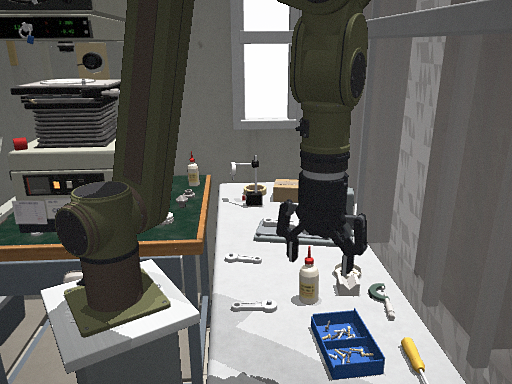

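The top view shows three lever-like things: one on the press bed at about (242,165), and two smaller ones on the desk at about (268,230) and (332,257). The one on the bed is the largest and lies on the bed as described. I'll confirm it in an enlarged crop.

```bash
cat > h.py <<'E'
from station import status, optics, bot
import cv2,numpy as np
C={}
def cal(n):
    if n not in C:
        c=optics.get_calibration(n); C[n]=(np.array(c["camera_matrix"]),np.array(c["rvec"],float),np.array(c["tvec"],float).reshape(3))
    return C[n]
def ray(n,uv,z):
    K,r,t=cal(n); R=cv2.Rodrigues(r)[0]; o=-R.T@t
    d=R.T@np.linalg.inv(K)@np.array([uv[0],uv[1],1.]); return o+d*(z-o[2])/d[2]
def proj(n,p):
    K,r,t=cal(n); return cv2.projectPoints(np.array(p,float).reshape(-1,3),r,t,K,None)[0].reshape(-1,2)
def crop(n,u0,v0,u1,v1,k,f,im=None):
    im=optics.get_image(n) if im is None else im
    cv2.imwrite(f,cv2.resize(im[v0:v1,u0:u1,::-1],None,fx=k,fy=k,interpolation=cv2.INTER_CUBIC)); return im
E
python3 - <<'E'
from h import *
a=cv2.imread("pics/top0.png")[:,:,::-1]
crop("top",205,100,305,205,5.6,"pics/c1.png",a)
for uv in((241,166),(268,230),(332,257),(268,140)): print(uv,ray("top",uv,.03).round(3))
E
```

```text
(241, 166) [0.583 0.085 0.03 ]
(268, 230) [ 0.358 -0.007  0.03 ]
(332, 257) [ 0.263 -0.227  0.03 ]
(268, 140) [ 0.674 -0.01   0.03 ]
```

View pics/c1.png

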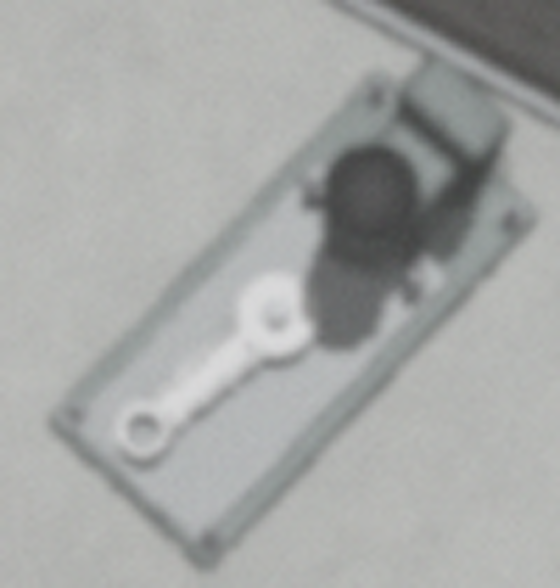

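The crop confirms the large lever on the bed: eye at crop (145,430), boss at (275,315), black plunger head at (372,190).

Run:
```python
from h import *
f=lambda c:(205+(c[0]+.5)/5.6-.5,100+(c[1]+.5)/5.6-.5)
a=cv2.imread("pics/top0.png")
g=cv2.cvtColor(a,6)
sub=g[100:205,205:305]
m=((sub>205)*255).astype(np.uint8); n,l,st,ce=cv2.connectedComponentsWithStats(m); print(np.percentile(sub,[50,90,99]))
for i in range(1,n):
    if st[i,4]>30: print("bright",st[i],ce[i]+[205,100])
m=((sub<75)*255).astype(np.uint8); n,l,st,ce=cv2.connectedComponentsWithStats(m)
for i in range(1,n):
    if st[i,4]>20: print("dark",st[i],ce[i]+[205,100])
eye=ray("top",f((145,430)),.04); boss=ray("top",f((276,315)),.04); head=ray("top",f((372,190)),.188)
print("eye",eye,"boss",boss,np.linalg.norm(eye-boss),"head",head)
d=boss-eye; print("lever yaw",np.degrees(np.arctan2(d[1],d[0])))
P=[ray("top",f(c),.015) for c in((52,422),(207,568),(540,215),(378,72))]
for p in P: print(p.round(4))
for i in range(4): print(np.linalg.norm(P[i]-P[(i+1)%4]).round(4),np.degrees(np.arctan2(*(P[(i+1)%4]-P[i])[1::-1])).round(1))
mid=(P[0]+P[1])/2; d=head-mid; print("axis from front mid",np.degrees(np.arctan2(d[1],d[0])),np.hypot(*d[:2]))
S=[(378,97),(515,222),(75,423),(210,545)]
print([ray("top",f(c),.018).round(4) for c in S])
```

```text
[180. 184. 211.]
bright [ 28  49  27  25 167] [247.74251497 160.38323353]
dark [60 27 13  8 27] [270.59259259 129.62962963]
dark [79 29  7  8 24] [287.20833333 132.79166667]
dark [62 34 13 11 54] [274.74074074 140.24074074]
eye [0.54535625 0.12193361 0.04      ] boss [0.6164148  0.04010246 0.04      ] 0.10837737043377764 head [ 0.66287453 -0.01282079  0.188     ]
lever yaw -49.03039657530672
[0.5536 0.1818 0.015 ]
[0.4606 0.0847 0.015 ]
[ 0.6828 -0.1281  0.015 ]
[ 0.7756 -0.0265  0.015 ]
0.1344 -133.8
0.3077 -43.8
0.1376 47.6
0.3043 136.8
axis from front mid -43.162217997339155 0.21353079021571744
[array([ 0.7587, -0.0261,  0.018 ]), array([ 0.6778, -0.1118,  0.018 ]), array([0.5525, 0.167 , 0.018 ]), array([0.4749, 0.0827, 0.018 ])]
```

```bash
cat >> h.py <<'E'
from scipy.spatial.transform import Rotation as Ro
AX=np.array([.663,-.013]); PY=-43.4
pd=np.array([np.cos(np.radians(PY)),np.sin(np.radians(PY))]); pl=np.array([-pd[1],pd[0]])
def P(x,y): return AX+x*pd+y*pl      # press frame -> world
def toP(p): d=np.array(p)[:2]-AX; return np.array([d@pd,d@pl])
def go(x,y,z,yaw):
    s=status.observe(); R=Ro.from_euler('xyz',s["tool_rot"],degrees=True); T=Ro.from_euler('xyz',[180,0,yaw],degrees=True)
    print("t %.2f tcp %s rot %s F %s w %.4f"%(s["t"],s["tcp_pos"].round(4),s["tool_rot"].round(1),s["contact_force"].round(1),s["grip_width"]))
    print("xyz cm",(R.inv().apply(np.array([x,y,z])-s["tcp_pos"])*100).round(2),"rot",(R.inv()*T).as_rotvec().round(4))
E
python3 - <<'E'
from h import *
print(toP((.5454,.1219)),toP((.6164,.0401)),P(-.11,0))
go(.5454,.1219,.22,41)
E
```

```text
[-0.17813329  0.01721343] [-0.07034273  0.00656284] [0.58307679 0.06257963]
t 0.10 tcp [ 0.2242 -0.474   0.2305] rot [ 1.80e+02  1.00e-01 -6.47e+01] F [-0.3  0.4  0.8] w 0.0853
xyz cm [-40.14 -54.51   1.12] rot [-1.6000e-03  1.2000e-03 -1.8446e+00]
```

Request:
{"api": "play_rows", "payload": {
  "rows": [
    {"gripper": 0,"xyz": [-20,-27,-2],"rot": [0,0,-0.9]},
    {"gripper": 0,"xyz": [-20,-27,-2],"rot": [0,0,-0.9]},
    {"gripper": 0,"xyz": [-20,-27,-2],"rot": [0,0,-0.9]},
    {"gripper": 0,"xyz": [-20,-27,-2],"rot": [0,0,-0.9]},
    {"gripper": 0,"xyz": [-40.1,-54.5,-2],"rot": [0,0,-1.84]},
    {"gripper": 0,"xyz": [-40.1,-54.5,-2],"rot": [0,0,-1.84]},
    {"gripper": 0,"xyz": [-40.1,-54.5,-2],"rot": [0,0,-1.84]},
    {"gripper": 0,"xyz": [-40.1,-54.5,-2],"rot": [0,0,-1.84]},
    {"gripper": 0,"xyz": [-40.1,-54.5,-2],"rot": [0,0,-1.84]},
    {"gripper": 0,"xyz": [-40.1,-54.5,-2],"rot": [0,0,-1.84]}
  ]
}}

```text
t: 0.93
tcp_pos: [0.4218, -0.1058, 0.2459]
tool_rot: [-179.9, 0.0, 7.3]
contact_force: [0.8, -1.4, -0.7]
grip_width: 0.0855
```

Run:
```python
from h import *
go(.5454,.1219,.15,41)
a=crop("side",225,170,385,290,5,"pics/s1.png")
E=[.5454,.1219,.04];B=[.6164,.0401,.04]
print("exp eye,boss crop",(proj("side",[E,B,[.663,-.013,.193],[*AX,.022]])-[225,170])*5)
```

```text
t 0.93 tcp [ 0.4218 -0.1058  0.2459] rot [-179.9    0.     7.3] F [ 0.8 -1.4 -0.7] w 0.0855
xyz cm [ 15.16 -21.01   9.61] rot [-1.500e-03  1.000e-04 -5.884e-01]
exp eye,boss crop [[216.00930425 249.68998694]
 [376.92292035 266.18887518]
 [497.41341332  51.24567046]
 [484.1002678  302.49865661]]
```

View pics/s1.png

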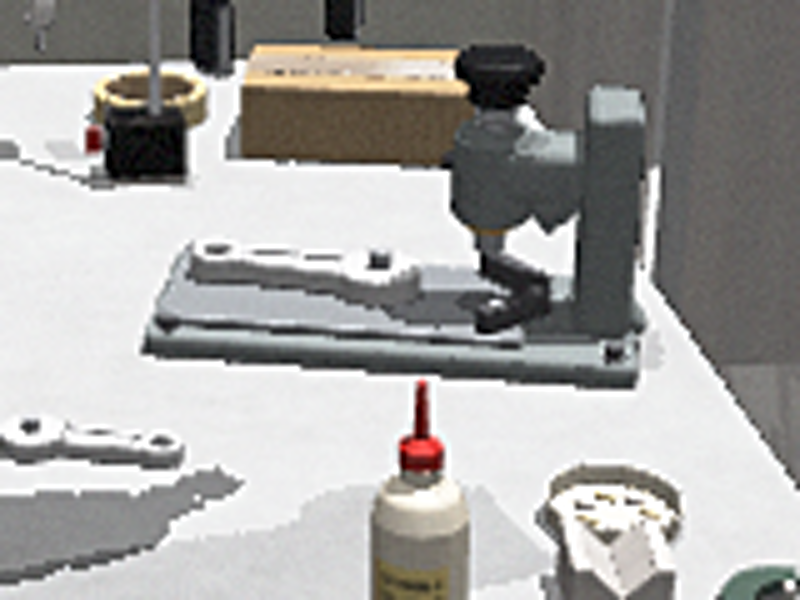

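The side crop shows the eye hole at (217,248) and the dowel at (378,262). Both agree with the top-view estimates to within 1 px, and the plunger head matches at about (500,47).

Request:
{"api": "play_rows", "payload": {
  "rows": [
    {"gripper": 0,"xyz": [15.2,-21.0,4],"rot": [0,0,-0.588]},
    {"gripper": 0,"xyz": [15.2,-21.0,4],"rot": [0,0,-0.588]},
    {"gripper": 0,"xyz": [15.2,-21.0,4],"rot": [0,0,-0.588]},
    {"gripper": 0,"xyz": [15.2,-21.0,4],"rot": [0,0,-0.588]},
    {"gripper": 0,"xyz": [15.2,-21.0,4],"rot": [0,0,-0.588]},
    {"gripper": 0,"xyz": [15.2,-21.0,4],"rot": [0,0,-0.588]},
    {"gripper": 0,"xyz": [15.2,-21.0,9.6],"rot": [0,0,-0.588]},
    {"gripper": 0,"xyz": [15.2,-21.0,9.6],"rot": [0,0,-0.588]},
    {"gripper": 0,"xyz": [15.2,-21.0,9.6],"rot": [0,0,-0.588]},
    {"gripper": 0,"xyz": [15.2,-21.0,9.6],"rot": [0,0,-0.588]}
  ]
}}

```text
t: 1.82
tcp_pos: [0.5457, 0.13, 0.1507]
tool_rot: [-179.7, -0.2, 41.7]
contact_force: [-0.5, -0.5, 0.4]
grip_width: 0.0857
```

Run:
```python
from h import *
go(.5454,.1219,.026,41)
```

```text
t 1.82 tcp [0.5457 0.13   0.1507] rot [-179.7   -0.2   41.7] F [-0.5 -0.5  0.4] w 0.0857
xyz cm [-0.6   0.65 12.47] rot [-0.0055 -0.0031  0.0124]
```

Request:
{"api": "play_rows", "payload": {
  "rows": [
    {"gripper": 0,"xyz": [-0.6,0.65,4],"rot": [-0.005,-0.003,0.012]},
    {"gripper": 0,"xyz": [-0.6,0.65,7],"rot": [-0.005,-0.003,0.012]},
    {"gripper": 0,"xyz": [-0.6,0.65,10],"rot": [-0.005,-0.003,0.012]},
    {"gripper": 0,"xyz": [-0.6,0.65,11.5],"rot": [-0.005,-0.003,0.012]},
    {"gripper": 0,"xyz": [-0.6,0.65,12.0],"rot": [-0.005,-0.003,0.012]},
    {"gripper": 0,"xyz": [-0.6,0.65,12.4],"rot": [-0.005,-0.003,0.012]},
    {"gripper": 0,"xyz": [-0.6,0.65,12.4],"rot": [-0.005,-0.003,0.012]},
    {"gripper": 0,"xyz": [-0.6,0.65,12.4],"rot": [-0.005,-0.003,0.012]}
  ]
}}

```text
t: 2.48
tcp_pos: [0.547, 0.1219, 0.0286]
tool_rot: [179.9, -0.2, 41.0]
contact_force: [-0.6, -0.6, 0.3]
grip_width: 0.0854
```

Run:
```python
from h import *
go(.5454,.1219,.026,41)
```

```text
t 2.48 tcp [0.547  0.1219 0.0286] rot [179.9  -0.2  41. ] F [-0.6 -0.6  0.3] w 0.0854
xyz cm [-0.12 -0.11  0.26] rot [ 0.0011 -0.003  -0.0003]
```

Request:
{"api": "play_rows", "payload": {
  "newtons": 25,
  "rows": [
    {"gripper": 60,"xyz": [-0.1,-0.1,0.26],"rot": [0,0,0]},
    {"gripper": 120,"xyz": [-0.1,-0.1,0.26],"rot": [0,0,0]},
    {"gripper": 255,"xyz": [-0.1,-0.1,0.26],"rot": [0,0,0]},
    {"gripper": 255,"xyz": [-0.1,-0.1,0.26],"rot": [0,0,0]},
    {"gripper": 255,"xyz": [-0.1,-0.1,0.26],"rot": [0,0,0]},
    {"gripper": 255,"xyz": [-0.1,-0.1,0.26],"rot": [0,0,0]},
    {"gripper": 255,"xyz": [-0.1,-0.1,0.26],"rot": [0,0,0]},
    {"gripper": 255,"xyz": [-0.1,-0.1,0.26],"rot": [0,0,0]}
  ]
}}

```text
t: 3.15
tcp_pos: [0.5463, 0.1225, 0.0267]
tool_rot: [179.9, -0.3, 41.0]
contact_force: [-0.4, 1.2, 5.6]
grip_width: 0.0337
```

Run:
```python
from h import *
for x in(-.135,-.12,-.113,-.108):
    print(x,P(x,0)); go(*P(x,0),.026,90+PY)
a=crop("side",240,190,360,270,6,"pics/s2.png")
```

```text
-0.135 [0.56491242 0.07975681]
t 3.15 tcp [0.5463 0.1225 0.0267] rot [179.9  -0.3  41. ] F [-0.4  1.2  5.6] w 0.0337
xyz cm [-1.4   4.44  0.07] rot [ 0.0017 -0.0047 -0.0977]
-0.12 [0.57581104 0.0694505 ]
t 3.15 tcp [0.5463 0.1225 0.0267] rot [179.9  -0.3  41. ] F [-0.4  1.2  5.6] w 0.0337
xyz cm [-1.25  5.93  0.08] rot [ 0.0017 -0.0047 -0.0977]
-0.113 [0.58089706 0.06464089]
t 3.15 tcp [0.5463 0.1225 0.0267] rot [179.9  -0.3  41. ] F [-0.4  1.2  5.6] w 0.0337
xyz cm [-1.19  6.63  0.08] rot [ 0.0017 -0.0047 -0.0977]
-0.108 [0.58452994 0.06120545]
t 3.15 tcp [0.5463 0.1225 0.0267] rot [179.9  -0.3  41. ] F [-0.4  1.2  5.6] w 0.0337
xyz cm [-1.14  7.13  0.08] rot [ 0.0017 -0.0047 -0.0977]
```

View pics/s2.png

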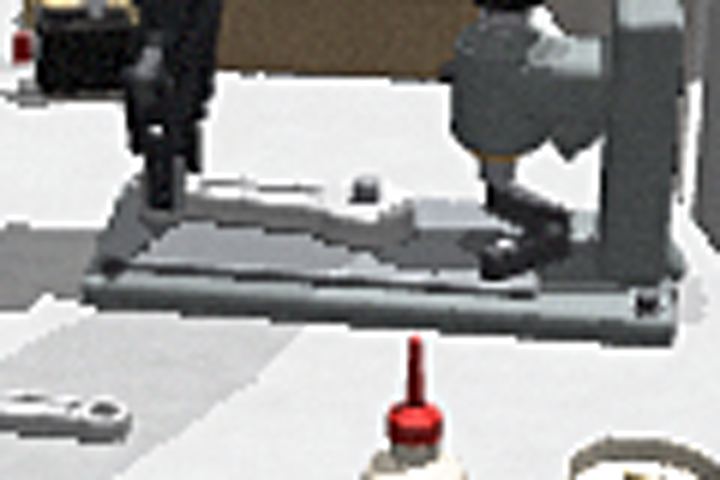

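The fingers hold the lever at the eye end (33.7 mm opening). Next I'll slide it in and align it at the same time.

Request:
{"api": "play_rows", "payload": {
  "rows": [
    {"gripper": 255,"xyz": [-0.4,0.7,0],"rot": [0,0,-0.025]},
    {"gripper": 255,"xyz": [-0.8,1.6,0],"rot": [0,0,-0.05]},
    {"gripper": 255,"xyz": [-1.1,2.5,0],"rot": [0,0,-0.075]},
    {"gripper": 255,"xyz": [-1.4,3.4,0],"rot": [0,0,-0.098]},
    {"gripper": 255,"xyz": [-1.4,4.0,0],"rot": [0,0,-0.098]},
    {"gripper": 255,"xyz": [-1.4,4.4,0],"rot": [0,0,-0.098]},
    {"gripper": 255,"xyz": [-1.35,4.9,0],"rot": [0,0,-0.098]},
    {"gripper": 255,"xyz": [-1.3,5.4,0],"rot": [0,0,-0.098]},
    {"gripper": 255,"xyz": [-1.3,5.4,0],"rot": [0,0,-0.098]}
  ]
}}

```text
t: 3.95
tcp_pos: [0.5721, 0.073, 0.0268]
tool_rot: [179.9, -0.2, 46.6]
contact_force: [-2.1, 2.3, 3.6]
grip_width: 0.0338
```

Run:
```python
from h import *
print(toP(status.observe()["tcp_pos"]))
go(*P(-.108,0),.0265,90+PY)
a=crop("side",240,190,360,270,6,"pics/s3.png")
b=optics.get_image("top"); cv2.imwrite("pics/t3.png",np.hstack([cv2.resize(b[120:190,215:300,::-1],None,fx=8,fy=8,interpolation=2)]))
```

```text
[-1.25119624e-01  2.44909503e-05]
t 3.95 tcp [0.5721 0.073  0.0268] rot [179.9  -0.2  46.6] F [-2.1  2.3  3.6] w 0.0338
xyz cm [-0.    1.71  0.03] rot [ 0.0017 -0.0043 -0.0005]
```

View pics/s3.png

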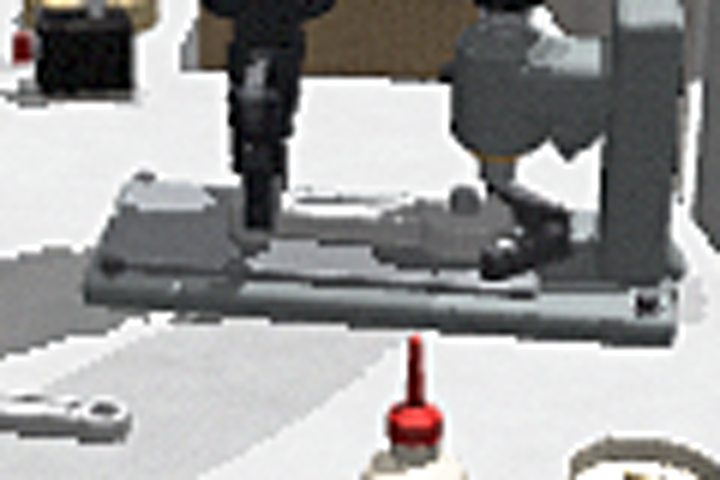

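The lever is aligned, and the dowel at (463,200) is just short of the ram at (497,170). I'll go on in small steps and watch the force.

Request:
{"api": "play_rows", "payload": {
  "rows": [
    {"gripper": 255,"xyz": [0,0.4,0],"rot": [0,0,0]},
    {"gripper": 255,"xyz": [0,0.7,0],"rot": [0,0,0]},
    {"gripper": 255,"xyz": [0,0.9,0],"rot": [0,0,0]},
    {"gripper": 255,"xyz": [0,1.1,0],"rot": [0,0,0]},
    {"gripper": 255,"xyz": [0,1.2,0],"rot": [0,0,0]},
    {"gripper": 255,"xyz": [0,1.2,0],"rot": [0,0,0]}
  ]
}}

```text
t: 4.55
tcp_pos: [0.5801, 0.0654, 0.0268]
tool_rot: [180.0, -0.2, 46.6]
contact_force: [-2.9, 2.3, 4.9]
grip_width: 0.0338
```

Request:
{"api": "play_rows", "payload": {
  "rows": [
    {"gripper": 255,"xyz": [0,0.15,0],"rot": [0,0,0]},
    {"gripper": 255,"xyz": [0,0.15,0],"rot": [0,0,0]},
    {"gripper": 255,"xyz": [0,0.3,0],"rot": [0,0,0]},
    {"gripper": 255,"xyz": [0,0.3,0],"rot": [0,0,0]}
  ]
}}

```text
t: 4.88
tcp_pos: [0.5814, 0.0641, 0.0267]
tool_rot: [-179.9, -0.2, 46.6]
contact_force: [-2.9, 3.7, 5.4]
grip_width: 0.0338
```

Run:
```python
from h import *
s=status.observe();print(toP(s["tcp_pos"]),s["contact_force"][:2]@pd,s["contact_force"][:2]@pl)
go(*P(-.108,0),.0265,90+PY)
```

```text
[-1.12312348e-01 -4.65744632e-05] -4.660998665404994 0.7182778846942128
t 4.88 tcp [0.5814 0.0641 0.0267] rot [-179.9   -0.2   46.6] F [-2.9  3.7  5.4] w 0.0338
xyz cm [0.   0.43 0.02] rot [-0.0014 -0.004   0.0006]
```

Request:
{"api": "play_rows", "payload": {
  "rows": [
    {"gripper": 255,"xyz": [0,0.2,0],"rot": [0,0,0]},
    {"gripper": 255,"xyz": [0,0.3,0],"rot": [0,0,0]},
    {"gripper": 255,"xyz": [0,0.4,0],"rot": [0,0,0]},
    {"gripper": 255,"xyz": [0,0.4,0],"rot": [0,0,0]}
  ]
}}

```text
t: 5.22
tcp_pos: [0.5834, 0.0622, 0.0267]
tool_rot: [-179.8, -0.2, 46.7]
contact_force: [-4.5, 2.9, 5.7]
grip_width: 0.0339
```

Run:
```python
from h import *
s=status.observe();print(toP(s["tcp_pos"]),s["contact_force"][:2]@pd,s["contact_force"][:2]@pl)
```

```text
[-1.09509162e-01 -1.04206676e-04] -5.2880846963347246 -1.006798247566056
```

Request:
{"api": "play_rows", "payload": {
  "rows": [
    {"gripper": 255,"xyz": [0,0.2,0],"rot": [0,0,0]},
    {"gripper": 255,"xyz": [0,0.3,0],"rot": [0,0,0]},
    {"gripper": 255,"xyz": [0,0.4,0],"rot": [0,0,0]},
    {"gripper": 255,"xyz": [0,0.4,0],"rot": [0,0,0]}
  ]
}}

```text
t: 5.55
tcp_pos: [0.5835, 0.062, 0.0267]
tool_rot: [-179.4, -0.3, 46.7]
contact_force: [-8.1, 8.4, 8.6]
grip_width: 0.0338
```

Run:
```python
from h import *
s=status.observe();print(toP(s["tcp_pos"]),s["contact_force"][:2]@pd,s["contact_force"][:2]@pl,s["wrist_torque"])
```

```text
[-1.09299791e-01 -1.09254545e-04] -11.654770197740097 0.5230121642001939 [ 1.62471581  1.42156589 -0.06701379]
```

Request:
{"api": "play_rows", "payload": {
  "rows": [
    {"gripper": 255,"xyz": [0,0.4,0],"rot": [0.01,0,0]},
    {"gripper": 255,"xyz": [0,0.6,0],"rot": [0.01,0,0]},
    {"gripper": 255,"xyz": [0,0.6,0],"rot": [0.01,0,0]}
  ]
}}

```text
t: 5.8
tcp_pos: [0.5838, 0.0617, 0.0265]
tool_rot: [-178.2, -0.3, 46.9]
contact_force: [-10.2, 11.2, 10.6]
grip_width: 0.0338
```

Run:
```python
from h import *
s=status.observe();print(toP(s["tcp_pos"]),s["contact_force"][:2]@pd,s["contact_force"][:2]@pl,s["wrist_torque"])
go(*P(-.1095,0),.0265,90+PY)
a=crop("side",290,190,350,250,10,"pics/s4.png")
```

```text
[-0.10889985 -0.0001241 ] -15.051565356357745 1.1310487435288714 [2.2901608  1.8757872  0.11562535]
t 5.80 tcp [0.5838 0.0617 0.0265] rot [-178.2   -0.3   46.9] F [-10.2  11.2  10.6] w 0.0338
xyz cm [ 0.01 -0.06  0.01] rot [-0.0318 -0.0051  0.0046]
```

View pics/s4.png

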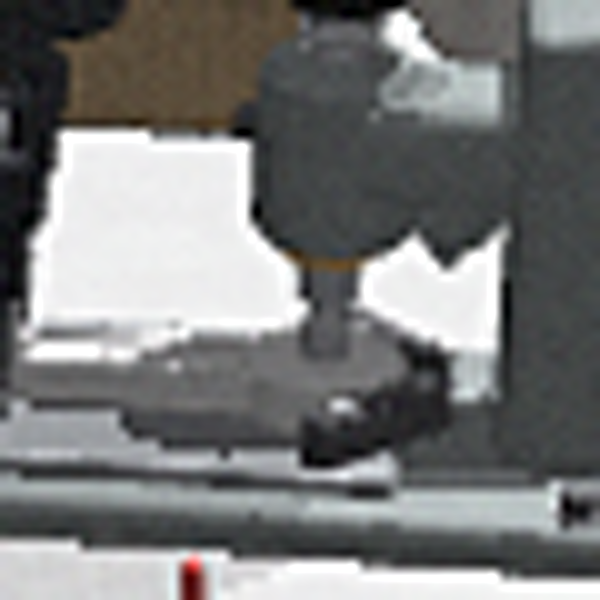

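Seated: the ram and dowel form one continuous column at (328,300) and the boss is against the vee. Now I'll release the load, open the gripper and rise.

Request:
{"api": "play_rows", "payload": {
  "rows": [
    {"gripper": 255,"xyz": [0,0,0],"rot": [-0.02,0,0]},
    {"gripper": 255,"xyz": [0,0,0],"rot": [-0.03,0,0]},
    {"gripper": 0,"xyz": [0,0,0],"rot": [-0.03,0,0]},
    {"gripper": 0,"xyz": [0,0,0],"rot": [-0.03,0,0]},
    {"gripper": 0,"xyz": [0,0,0],"rot": [-0.03,0,0]},
    {"gripper": 0,"xyz": [0,0,0],"rot": [-0.03,0,0]},
    {"gripper": 0,"xyz": [0,0,0],"rot": [-0.03,0,0]},
    {"gripper": 0,"xyz": [0,0,0],"rot": [-0.03,0,0]}
  ]
}}

```text
t: 6.52
tcp_pos: [0.584, 0.0614, 0.0264]
tool_rot: [-179.9, -0.3, 46.8]
contact_force: [-0.9, 0.0, -0.3]
grip_width: 0.0852
```

Run:
```python
from h import *
go(*P(-.11,0),.235,90+PY)
```

```text
t 6.52 tcp [0.584  0.0614 0.0264] rot [-179.9   -0.3   46.8] F [-0.9  0.  -0.3] w 0.0852
xyz cm [  0.13  -0.17 -20.86] rot [-0.0013 -0.0049  0.0043]
```

Request:
{"api": "play_rows", "payload": {
  "rows": [
    {"gripper": 0,"xyz": [0,0,-2],"rot": [0,0,0]},
    {"gripper": 0,"xyz": [0,0,-5],"rot": [0,0,0]},
    {"gripper": 0,"xyz": [0,-0.2,-9],"rot": [0,0,0]},
    {"gripper": 0,"xyz": [0,-0.2,-13],"rot": [0,0,0]},
    {"gripper": 0,"xyz": [0,-0.2,-17],"rot": [0,0,0]},
    {"gripper": 100,"xyz": [0,-0.2,-20.5],"rot": [0,0,0]},
    {"gripper": 255,"xyz": [0,-0.2,-20.5],"rot": [0,0,0]},
    {"gripper": 255,"xyz": [0,-0.2,-20.5],"rot": [0,0,0]},
    {"gripper": 255,"xyz": [0,-0.2,-20.5],"rot": [0,0,0]},
    {"gripper": 255,"xyz": [0,-0.2,-20.5],"rot": [0,0,0]}
  ]
}}

```text
t: 7.35
tcp_pos: [0.5809, 0.0617, 0.2296]
tool_rot: [-179.8, -0.1, 46.8]
contact_force: [-0.6, 0.6, 0.4]
grip_width: 0.0255
```

Run:
```python
from h import *
go(*AX,.215,90+PY)
```

```text
t 7.35 tcp [0.5809 0.0617 0.2296] rot [-1.798e+02 -1.000e-01  4.680e+01] F [-0.6  0.6  0.4] w 0.0255
xyz cm [ 0.17 11.1   1.42] rot [-0.0034 -0.0024  0.0041]
```

Request:
{"api": "play_rows", "payload": {
  "rows": [
    {"gripper": 255,"xyz": [0.2,3,0],"rot": [0,0,0]},
    {"gripper": 255,"xyz": [0.2,6,0],"rot": [0,0,0]},
    {"gripper": 255,"xyz": [0.2,9,0],"rot": [0,0,0]},
    {"gripper": 255,"xyz": [0.2,11,0],"rot": [0,0,0]},
    {"gripper": 255,"xyz": [0.2,11.1,0.5],"rot": [0,0,0]},
    {"gripper": 255,"xyz": [0.2,11.1,1.2],"rot": [0,0,0]},
    {"gripper": 255,"xyz": [0.2,11.1,1.2],"rot": [0,0,0]}
  ]
}}

```text
t: 7.93
tcp_pos: [0.661, -0.0124, 0.2136]
tool_rot: [-179.5, 0.1, 46.8]
contact_force: [-0.2, 0.4, 0.4]
grip_width: 0.0002
```

Run:
```python
from h import *
go(*AX,.195,90+PY)
go(*AX,.174,90+PY)
a=crop("side",290,150,350,250,6,"pics/s5.png")
```

```text
t 7.93 tcp [ 0.661  -0.0124  0.2136] rot [-1.795e+02  1.000e-01  4.680e+01] F [-0.2  0.4  0.4] w 0.0002
xyz cm [0.1  0.2  1.86] rot [-0.0086  0.0017  0.004 ]
t 7.93 tcp [ 0.661  -0.0124  0.2136] rot [-1.795e+02  1.000e-01  4.680e+01] F [-0.2  0.4  0.4] w 0.0002
xyz cm [0.1  0.22 3.96] rot [-0.0086  0.0017  0.004 ]
```

View pics/s5.png

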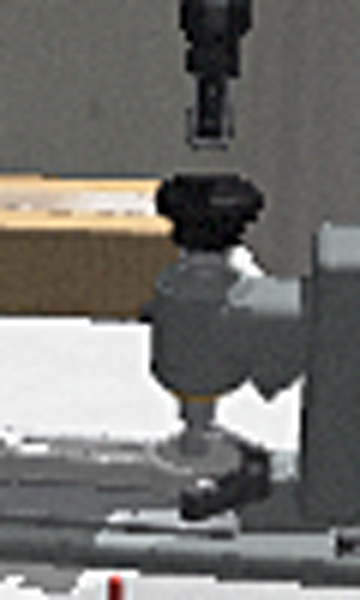

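The closed fingers at (210,140) stand over the centre of the black head at (210,185), and the dowel sits under the ram at (197,410). I'll press in steps.

Request:
{"api": "play_rows", "payload": {
  "rows": [
    {"gripper": 255,"xyz": [0.1,0.2,0.8],"rot": [-0.008,0,0]},
    {"gripper": 255,"xyz": [0.1,0.2,1.5],"rot": [-0.008,0,0]},
    {"gripper": 255,"xyz": [0.1,0.2,2.0],"rot": [-0.008,0,0]},
    {"gripper": 255,"xyz": [0.1,0.2,2.3],"rot": [-0.008,0,0]},
    {"gripper": 255,"xyz": [0.1,0.2,2.6],"rot": [-0.008,0,0]},
    {"gripper": 255,"xyz": [0.1,0.2,2.9],"rot": [-0.008,0,0]},
    {"gripper": 255,"xyz": [0.1,0.2,3.2],"rot": [-0.008,0,0]},
    {"gripper": 255,"xyz": [0.1,0.2,3.4],"rot": [-0.008,0,0]},
    {"gripper": 255,"xyz": [0.1,0.2,3.6],"rot": [-0.008,0,0]},
    {"gripper": 255,"xyz": [0.1,0.2,3.6],"rot": [-0.008,0,0]}
  ]
}}

```text
t: 8.82
tcp_pos: [0.662, -0.0117, 0.1809]
tool_rot: [-180.0, -0.0, 46.9]
contact_force: [-4.3, 1.9, 9.6]
grip_width: 0.0001
```

Request:
{"api": "play_rows", "payload": {
  "rows": [
    {"gripper": 255,"xyz": [0,0,0.2],"rot": [0,0,0]},
    {"gripper": 255,"xyz": [0,0,0.4],"rot": [0,0,0]},
    {"gripper": 255,"xyz": [0,0,0.5],"rot": [0,0,0]},
    {"gripper": 255,"xyz": [0,0,0.5],"rot": [0,0,0]}
  ]
}}

```text
t: 9.15
tcp_pos: [0.662, -0.0117, 0.1788]
tool_rot: [179.9, -0.1, 46.9]
contact_force: [-4.2, 0.2, 10.8]
grip_width: 0.0002
```

Request:
{"api": "play_rows", "payload": {
  "rows": [
    {"gripper": 255,"xyz": [0,0,0.3],"rot": [0,0,0]},
    {"gripper": 255,"xyz": [0,0,0.5],"rot": [0,0,0]},
    {"gripper": 255,"xyz": [0,0,0.7],"rot": [0,0,0]},
    {"gripper": 255,"xyz": [0,0,0.7],"rot": [0,0,0]}
  ]
}}

```text
t: 9.48
tcp_pos: [0.662, -0.0117, 0.1748]
tool_rot: [179.8, -0.2, 46.9]
contact_force: [-4.4, 0.2, 11.0]
grip_width: -0.0001
```

Request:
{"api": "play_rows", "payload": {
  "rows": [
    {"gripper": 255,"xyz": [0,0,0.3],"rot": [0,0,0]},
    {"gripper": 255,"xyz": [0,0,0.5],"rot": [0,0,0]},
    {"gripper": 255,"xyz": [0,0,0.7],"rot": [0,0,0]},
    {"gripper": 255,"xyz": [0,0,0.7],"rot": [0,0,0]}
  ]
}}

```text
t: 9.82
tcp_pos: [0.6621, -0.0117, 0.1745]
tool_rot: [179.5, -0.4, 46.9]
contact_force: [-10.8, 0.1, 26.9]
grip_width: 0.0001
```

The plunger has hit a firm stop at z = 0.1745, with the force rising to 27 N. I'll let it rise slowly and back away.

Request:
{"api": "play_rows", "payload": {
  "rows": [
    {"gripper": 255,"xyz": [0,0,0.3],"rot": [0,0,0]},
    {"gripper": 255,"xyz": [0,0,-0.5],"rot": [0,0,0]},
    {"gripper": 255,"xyz": [0,0,-1.2],"rot": [0,0,0]},
    {"gripper": 255,"xyz": [0,0,-2],"rot": [0,0,0]},
    {"gripper": 255,"xyz": [0,0,-3.5],"rot": [0,0,0]},
    {"gripper": 255,"xyz": [0,0,-5.5],"rot": [0,0,0]},
    {"gripper": 255,"xyz": [0,0,-5.5],"rot": [0,0,0]},
    {"gripper": 255,"xyz": [0,0,-5.5],"rot": [0,0,0]}
  ]
}}

```text
t: 10.48
tcp_pos: [0.6626, -0.0115, 0.2307]
tool_rot: [179.4, -0.5, 46.9]
contact_force: [0.8, 0.3, -1.3]
grip_width: -0.0002
```

Run:
```python
from h import *
go(*P(-.11,0),.23,90+PY)
a=crop("side",270,150,350,250,6,"pics/s6.png")
```

```text
t 10.48 tcp [ 0.6626 -0.0115  0.2307] rot [179.4  -0.5  46.9] F [ 0.8  0.3 -1.3] w -0.0002
xyz cm [-1.000e-02 -1.087e+01 -4.000e-02] rot [ 0.0105 -0.0092  0.0059]
```

View pics/s6.png

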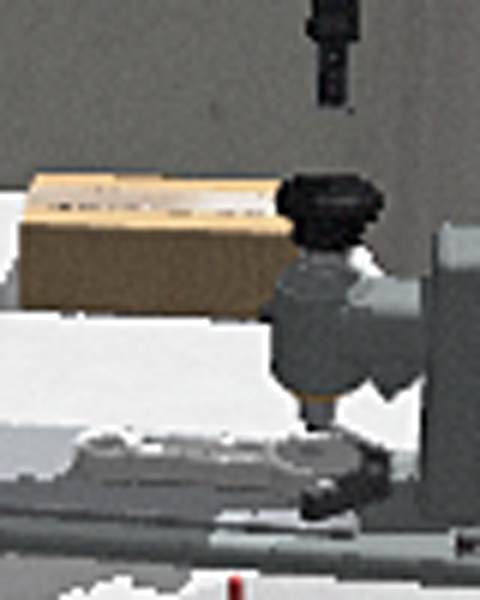

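The plunger is back up at (330,185), the ram has lifted at (318,415), and no dowel stands proud of the boss. Next I'll go back over the eye with the gripper open.

Request:
{"api": "play_rows", "payload": {
  "rows": [
    {"gripper": 255,"xyz": [0,-3,-0.5],"rot": [0.01,-0.009,0.006]},
    {"gripper": 0,"xyz": [0,-6,-0.5],"rot": [0.01,-0.009,0.006]},
    {"gripper": 0,"xyz": [0,-9,-0.5],"rot": [0.01,-0.009,0.006]},
    {"gripper": 0,"xyz": [0,-10.9,-0.5],"rot": [0.01,-0.009,0.006]},
    {"gripper": 0,"xyz": [0,-10.9,1],"rot": [0.01,-0.009,0.006]},
    {"gripper": 0,"xyz": [0,-10.9,4],"rot": [0.01,-0.009,0.006]},
    {"gripper": 0,"xyz": [0,-10.9,7],"rot": [0.01,-0.009,0.006]},
    {"gripper": 0,"xyz": [0,-10.9,9],"rot": [0.01,-0.009,0.006]},
    {"gripper": 0,"xyz": [0,-10.9,9],"rot": [0.01,-0.009,0.006]},
    {"gripper": 0,"xyz": [0,-10.9,9],"rot": [0.01,-0.009,0.006]}
  ]
}}

```text
t: 11.37
tcp_pos: [0.5813, 0.0627, 0.1366]
tool_rot: [-179.7, 0.3, 46.6]
contact_force: [-0.1, 0.6, 0.8]
grip_width: 0.0853
```

Run:
```python
from h import *
go(*P(-.11,0),.0275,90+PY)
```

```text
t 11.37 tcp [0.5813 0.0627 0.1366] rot [-179.7    0.3   46.6] F [-0.1  0.6  0.8] w 0.0853
xyz cm [ 0.17  0.19 10.9 ] rot [-0.0045  0.0053 -0.0001]
```

Request:
{"api": "play_rows", "payload": {
  "newtons": 25,
  "rows": [
    {"gripper": 0,"xyz": [0.2,0.15,4],"rot": [-0.004,0.005,0]},
    {"gripper": 0,"xyz": [0.2,0.15,7.5],"rot": [-0.004,0.005,0]},
    {"gripper": 0,"xyz": [0.2,0.15,9.5],"rot": [-0.004,0.005,0]},
    {"gripper": 0,"xyz": [0.2,0.15,10.5],"rot": [-0.004,0.005,0]},
    {"gripper": 0,"xyz": [0.2,0.15,10.9],"rot": [-0.004,0.005,0]},
    {"gripper": 60,"xyz": [0.2,0.15,10.9],"rot": [-0.004,0.005,0]},
    {"gripper": 255,"xyz": [0.2,0.15,10.9],"rot": [-0.004,0.005,0]},
    {"gripper": 255,"xyz": [0.2,0.15,10.9],"rot": [-0.004,0.005,0]},
    {"gripper": 255,"xyz": [0.2,0.15,10.9],"rot": [-0.004,0.005,0]},
    {"gripper": 255,"xyz": [0.2,0.15,10.9],"rot": [-0.004,0.005,0]}
  ]
}}

```text
t: 12.2
tcp_pos: [0.5842, 0.063, 0.0293]
tool_rot: [179.9, -0.1, 46.6]
contact_force: [-1.9, -0.5, 4.4]
grip_width: 0.0338
```

Request:
{"api": "play_rows", "payload": {
  "rows": [
    {"gripper": 255,"xyz": [0,0,0],"rot": [0,0,0]},
    {"gripper": 255,"xyz": [0,0,0],"rot": [0,0,0]}
  ]
}}

```text
t: 12.37
tcp_pos: [0.5844, 0.0631, 0.0298]
tool_rot: [179.9, -0.1, 46.6]
contact_force: [1.0, 0.8, -1.3]
grip_width: 0.0339
```

Run:
```python
from h import *
print(toP(status.observe()["tcp_pos"]))
go(*P(-.177,0),.027,90+PY)
```

```text
[-0.109419    0.00124021]
t 12.37 tcp [0.5844 0.0631 0.0298] rot [ 1.799e+02 -1.000e-01  4.660e+01] F [ 1.   0.8 -1.3] w 0.0339
xyz cm [-0.13 -6.76  0.26] rot [ 0.0019 -0.0022 -0.0003]
```

Request:
{"api": "play_rows", "payload": {
  "rows": [
    {"gripper": 255,"xyz": [0,-0.4,0.1],"rot": [0,0,0]},
    {"gripper": 255,"xyz": [0,-1.1,0.1],"rot": [0,0,0]},
    {"gripper": 255,"xyz": [0,-2,0.1],"rot": [0,0,0]},
    {"gripper": 255,"xyz": [0,-3,0.1],"rot": [0,0,0]},
    {"gripper": 255,"xyz": [0,-4,0.1],"rot": [0,0,0]},
    {"gripper": 255,"xyz": [0,-5,0.1],"rot": [0,0,0]},
    {"gripper": 255,"xyz": [0,-6,0.1],"rot": [0,0,0]},
    {"gripper": 255,"xyz": [0,-6.6,0.1],"rot": [0,0,0]},
    {"gripper": 255,"xyz": [0,-6.8,0.1],"rot": [0,0,0]},
    {"gripper": 255,"xyz": [0,-6.8,0.1],"rot": [0,0,0]}
  ]
}}

```text
t: 13.2
tcp_pos: [0.5344, 0.1109, 0.0293]
tool_rot: [179.9, -0.2, 46.7]
contact_force: [1.9, -2.2, 6.5]
grip_width: 0.0335
```

Request:
{"api": "play_rows", "payload": {
  "rows": [
    {"gripper": 255,"xyz": [0,0,0.1],"rot": [0,0,0]},
    {"gripper": 255,"xyz": [0,0,0.1],"rot": [0,0,0]},
    {"gripper": 100,"xyz": [0,0,0.1],"rot": [0,0,0]},
    {"gripper": 0,"xyz": [0,0,0.1],"rot": [0,0,0]},
    {"gripper": 0,"xyz": [0,0,0.1],"rot": [0,0,0]},
    {"gripper": 0,"xyz": [0,0,0.1],"rot": [0,0,0]},
    {"gripper": 0,"xyz": [0,0,0.1],"rot": [0,0,0]},
    {"gripper": 0,"xyz": [0,0,0.1],"rot": [0,0,0]},
    {"gripper": 0,"xyz": [0,0,0.1],"rot": [0,0,0]}
  ]
}}

```text
t: 13.95
tcp_pos: [0.5341, 0.111, 0.028]
tool_rot: [179.9, -0.2, 46.7]
contact_force: [-0.7, -0.5, 0.7]
grip_width: 0.0854
```

Request:
{"api": "play_rows", "payload": {
  "rows": [
    {"gripper": 0,"xyz": [0,0,-2],"rot": [0,0,0]},
    {"gripper": 0,"xyz": [0,0,-5],"rot": [0,0,0]},
    {"gripper": 0,"xyz": [0,0,-9],"rot": [0,0,0]},
    {"gripper": 0,"xyz": [0,0,-13],"rot": [0,0,0]},
    {"gripper": 0,"xyz": [0,0,-17],"rot": [0,0,0]},
    {"gripper": 0,"xyz": [0,0,-21],"rot": [0,0,0]},
    {"gripper": 0,"xyz": [0,0,-21],"rot": [0,0,0]},
    {"gripper": 0,"xyz": [0,0,-21],"rot": [0,0,0]}
  ]
}}

```text
t: 14.62
tcp_pos: [0.5355, 0.1112, 0.241]
tool_rot: [179.7, -0.5, 46.7]
contact_force: [-0.1, -0.6, -0.2]
grip_width: 0.0852
```

Run:
```python
from h import *
print(toP(status.observe()["tcp_pos"]))
go(.45,-.02,.24,7)
```

```text
[-0.17801694  0.00263051]
t 14.62 tcp [0.5355 0.1112 0.241 ] rot [179.7  -0.5  46.7] F [-0.1 -0.6 -0.2] w 0.0852
xyz cm [-1.541e+01  2.790e+00 -1.000e-02] rot [ 0.0022 -0.0097  0.692 ]
```

Request:
{"api": "play_rows", "payload": {
  "rows": [
    {"gripper": 0,"xyz": [-4,0.7,0],"rot": [0,0,0.12]},
    {"gripper": 0,"xyz": [-8,1.4,0],"rot": [0,0,0.24]},
    {"gripper": 0,"xyz": [-12,2.1,0],"rot": [0,0,0.36]},
    {"gripper": 0,"xyz": [-16,4,0],"rot": [0,0,0.48]},
    {"gripper": 0,"xyz": [-19,6,0],"rot": [0,0,0.6]},
    {"gripper": 0,"xyz": [-22,8,0],"rot": [0,0,0.7]},
    {"gripper": 0,"xyz": [-22,8,0],"rot": [0,0,0.7]},
    {"gripper": 0,"xyz": [-22,8,0],"rot": [0,0,0.7]},
    {"gripper": 0,"xyz": [-22,8,0],"rot": [0,0,0.7]}
  ]
}}

```text
t: 15.37
tcp_pos: [0.4417, -0.1034, 0.2382]
tool_rot: [-179.8, -0.4, 6.5]
contact_force: [-0.1, 1.3, -0.1]
grip_width: 0.0853
```

Run:
```python
from h import *
a=optics.get_image("side")[150:270,230:350,::-1]; b=optics.get_image("top")[110:200,215:305,::-1]
r=lambda i:cv2.resize(i,(400,400),interpolation=cv2.INTER_CUBIC)
cv2.imwrite("pics/f.png",np.hstack([r(a),r(b)]))
print((proj("side",[[*P(-.068,0),.04],[*P(-.178,.002),.04]])-[230,150])*400/120,(proj("top",[[*P(-.068,0),.04],[*P(-.178,.002),.04]])-[215,110])*400/90)
```

```text
[[236.54729369 246.94275781]
 [125.29776739 239.11515122]] [[180.96136915 207.23606265]
 [ 83.21671004 308.02855927]]
```

View pics/f.png

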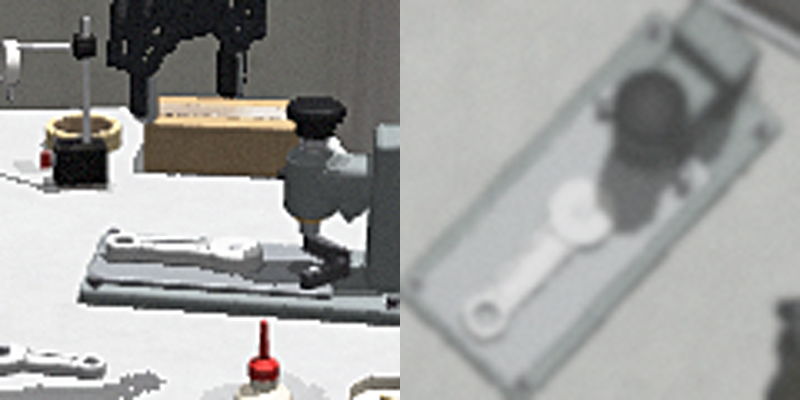

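The last picture shows the boss well in front of the head at (237,247) side and (580,210) top. The dowel is flush, the lever lies flat, the plunger is up, and the dial stand and bottle are in place.

```bash
python3 -c "
from station import workorder;print(workorder.hand_in())"
```

```text
the job is handed in; nothing more can be done
None
```

The job is done and handed in, after about 15 s of robot time. I slid the lever by its eye into the vee, pressed the plunger to its stop, let it spring back, then drew the lever out to the front and backed the arm away.

- **Seating:** the lever stopped firmly against the vee, with the push force at 15 N. The side view showed the dowel straight under the ram.
- **Pressing:** the plunger stopped at z = 174.5 mm, against the 175 mm given for fully down. The force there rose to 27 N, well under the limits.
- **Final pictures:** the plunger is up and no dowel stands proud of the boss. The lever lies flat with the boss centre about 68 mm in front of the ram axis, so its rear edge is about 15 mm clear of the head. The dial stand and oil bottle look undisturbed. The vee block was at most partly in the last crops, but the arm never went low near it.
- **One disagreement:** the gripper read about 34 mm on the eye, which should be 36 mm wide. The hold was good both times.

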